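# Tilt a rock slab out of a deep picking bin and lay it on the microscope stage

### The job

One of the three deep lower bins of the bench rack holds a flat sawn rock slab. Lift its front edge above the bin's front lip while its rear end is still down in the bin, draw it out on the slant from under the shelf, and lay it flat and gently on the microscope's stage, lengthwise along the stage and centred under the objective, then let go. Do not touch the objectives or nosepiece, and leave everything else where it is.

Things in the scene. Friction and masses are not known exactly. Their poses are not given: they have to be found in the camera images.
- rack: Grey bench rack: three blue open-fronted picking bins side by side on the bench, a shelf of small bins above. Origin on the bench, middle of the bins' front face; x runs into the bins, away from the robot, y left, z up. Bins centred at y = -118, 0, +118 mm, inside 110 mm wide, x = 4 to 236 mm; floor 6 mm, top of the front lip 42 mm above the bench; side walls as high as the lip, but 80 mm from x = 115 mm on
- shelf_edge (a point): Middle of the lower front edge of the rack's shelf, 85 mm behind the bins' front face and 85 mm above the bench. The shelf covers the bins from here to the back; on it stand small bins, up to 220 mm above the bench. Axes as the rack's
- slab_mid (a point): Centre (half-way up) of the slab: flat sawn grey rock, 150 x 50 x 16 mm, 0.25 to 0.4 kg, lying flat on the floor of one of the lower bins, the only flat piece there. x along its length towards the back of the bin, y across, z up. Its front end lies 28 to 44 mm behind the lip, its rear part below the shelf
- slab_front (a point): Centre of the slab's front end face (the end at the lip), 75 mm from the slab's centre
- slab_rear (a point): Centre of the slab's rear end face, 75 mm from the slab's centre
- microscope: White upright microscope, fixed. Origin on the bench straight below the vertical objective; x along the stage's long side, away from the robot; y towards the limb (upright column from y = 97 mm on); eyepieces point to -y. Stage: plain black plate 220 (x) by 150 (y) x 26 mm, centred on the z axis; its top is 165 to 185 mm above the bench, as the focus was left, and does not yield
- head (a point): Middle of the underside of the microscope's upper arm, 314 mm above the bench and straight above the vertical objective. Arm and head above it are 88 mm wide in x; the camera on top reaches 500 mm above the bench. Axes as the microscope's
- nosepiece: Revolving nosepiece with steel objectives; origin at the front lens of the vertical objective, 248 mm above the bench, axes as the microscope's. This objective is 25 mm in diameter, 50 mm long; the nosepiece is a disc of 92 mm diameter, 48 to 68 mm above the lens, centred at y = 22 mm; three shorter objectives lean outward, all higher than the lens, within 75 mm of it
- core: Bystander: uncut drill core, a lying rock cylinder 47 mm in diameter, 120 mm long, in another lower bin; origin at its underside
- block: Bystander: thick rock block 90 x 52 x 45 mm in another lower bin; origin at its underside
- slide_box: Bystander: grey slide box 100 x 85 x 30 mm on the bench at the robot's side of the microscope; origin at its underside
- jar: Bystander: white jar, 56 mm in diameter, 75 mm high, on the bench; origin at its underside
- screwdriver: Bystander: screwdriver 170 mm long, lying on the bench; origin at its underside
- brush: Bystander: brush 160 mm long, lying on the bench; origin at its underside
There are look-alikes about, which are no part of the job. Leave any blue look-alike of the part that bears slab_mid alone.

How it is judged:
On the way:
1. The slab's front end is raised above the front lip while its rear end is still down in the bin (z of slab_front in the frame of rack above 0.05 m and z of slab_rear in the frame of rack below 0.045 m and x of slab_rear in the frame of rack above 0.06 m), for 0.1 s.
At the end, for the whole second after the job is handed in: The slab lies flat and at rest on the microscope's stage, its centre within 18 mm (seen from above) of the vertical objective's axis, its length within 0.2 rad of the stage's long side, and is let go; core, block, slide box, jar, screwdriver and brush are within 40 mm of where they were (horizontal distance between slab_mid and nosepiece below 0.018 m and angle between the x axis of slab_mid and the x axis of microscope, either way round below 0.2 rad and angle between slab_mid's own z axis and vertical below 0.05 rad and height (world z) of slab_mid above 0.165 m and contact force between slab and microscope above 1 N and contact force between slab and the fingers below 0.1 N and linear speed of slab below 0.01 m/s); the robot touches nothing.
It fails at once if the objectives or the nosepiece are touched with more than 2 N (contact force between nosepiece and anything else above 2 N).
It fails at once if the slab is pressed hard on the microscope (more than 60 N) (contact force between slab and microscope above 60 N).
It fails at once if the slab is dropped (moves at more than 0.25 m/s while the fingers do not hold it) (contact force between slab and the fingers below 0.1 N and linear speed of slab above 0.25 m/s).
It fails at once if another thing is moved by more than 40 mm (distance of any of core, block, slide_box, jar, screwdriver, brush from where it was at the start of the episode above 0.04 m).
It also fails if it takes over 54 s, if anything falls off the work surface, if the arm or the gripper's body presses on something with over 40 N, if the wrist force passes 120 N, or if a joint passes its speed limit or range.

### The arm

A 7-joint arm with a two-finger parallel gripper is mounted at the origin on the work surface. World frame = base frame: x ahead of the robot, y to its left, z up, the work surface at z = 0. Lengths are in m, angles in rad, forces in N, time in s.
With the tool pointing down it reaches from about 0.35 to 0.9 m from the base axis. Payload 8.1 kg.
Tool frame: the origin (TCP) lies midway between the tips of the shut fingers; the grasp point (between the pads) lies arm.tcp_to_grasp behind it (arm.tcp_to_grasp is the distance from the TCP to the grasp point, in m); z points along the fingers, y is the line along which they close (so a half turn about z gives the same grasp; the last joint's range is limited). The gripper opens to 92 mm and grips with 3 to 60 N. Pads are 19 mm wide; open, the fingers measure 130 mm over their backs; the gripper's body (75 mm by 190 mm) begins 47 mm behind the grasp point.
Start: joints at [1.118, 0.434, 0.025, 1.573, -0.012, 1.134, -0.075], TCP at [0.214, -0.587, 0.227] pointing down, gripper open.
Joint ranges: [-2.62, 2.62], [-0.44, 2.09], [-1.27, 1.32], [0.08, 2.57], [-1.32, 4.46], [0.12, 2], [-2.74, 2.74]. Speed limits (rad/s): [2.22, 2.22, 3.01, 3.01, 3.14, 3.14, 3.14].

### API

Orientations are given as a rotation vector (axis times angle).
In Python, from cell import observe, get_image, arm gives the robot as it stands. The module is installed in compiled form; this text tells all that it offers.
- The arm moves only by the tool drive_tool, never from a script. Its argument "steps" is a list of rows, each a list of 5 numbers: the closure, from 0 (fully open) to 1 (shut), then the shift along the world's x, y, z in mm, then the turn about the world's z in rad. In form: [[hand, x, y, z, roll], ...]. A call has 1 to 20 rows; each row shifts and turns the commanded pose from where the row before left it; what a row does not reach is not made up. A row lasts 1/12 s, in which the tool goes at most 41.7 mm and 7.16 degrees, less where a joint would pass 70% of its speed; a pose out of reach is approached as far as the arm can. A call with a gripper value outside its range is refused whole. The fingers move at their own pace and stop on an object; "grip_force" is the grip in N (left out, the last holds). Time passes only in rows, so rows that do not move let the fingers close. It gives the time, the measured TCP pose, the force, the opening and the grip force at its end, in the units of the state.
- observe(): the state, without advancing time (a new reading comes with each control period).
- get_image(name): name is "side" or "top" or "wrist"; returns a dict with "image" (384x512x3 uint8, red, green, blue), "vfov" (degrees; the focal length in pixels is half the picture's height over the tangent of half this angle, whatever the lens; pixels are square), "cx", "cy" (the principal point, pixels), "k1" (the pictures are not rectified: a ray, as slopes to the right and down, at radius r is drawn at 1 + k1 r^2 times it, then the intrinsics apply), "xyz" and "attitude" of the camera in the world. Camera axes: x right, y down, z forward; pixel columns grow to the right and rows downward; lengths in m; the calibration is good to about 2 mm. A picture is of the moment at which its call begins. There is no depth.
- arm.sign_off(): hands the job in; it is judged then, once.
The state is a dict: "clock": time; "joints": joint angles; "dq": joint speeds; "joint_efforts": joint torques, N m; "position": TCP position; "ee_rot": TCP orientation; "force": force on the tool from outside, world axes, zero at the start; "ft_torque": the same for the moment, N m; "width": opening from 0.0 (shut) to 1.0 (fully open); "gripper_force": force on a finger pad.
Only numpy, scipy, OpenCV 4.12 (cv2) and the standard library are available. Lean on these libraries where they do the work, as an engineer would, in place of code of your own. Each camera call takes 0.05 s, during which the arm holds its last target. There are 200 camera calls.

## Working session

There is one attempt and no reset: what is moved stays moved. The work goes in short steps, Python scripts to look and compute and a tool call to move; the robot and the scene stay as the last step left them, time stands still between calls to the robot, and variables do not carry over. Pictures are saved under pics/ and viewed, at most 10 in all, crops included, and the job is handed in when it is done.

Besides the shell and the picture viewer there is one more tool, called after "Request:" in YAML: its name, and indented under it one key for each argument. drive_tool: Moves the arm, as the interface text tells. Its arguments: {"type":"object","properties":{"steps":{"type":"array"},"grip_force":{"type":"number"}},"required":["steps"]}

```bash
mkdir -p pics; cat > h.py <<'E'
import numpy as np,cv2
from cell import observe,get_image,arm
from scipy.spatial.transform import Rotation as R
def rot(a):
    a=np.array(a,float)
    return a if a.shape==(3,3) else (R.from_rotvec(a).as_matrix() if a.size==3 else R.from_quat(a).as_matrix())
def K(c):
    f=192/np.tan(np.radians(c['vfov'])/2); return np.array([[f,0,c['cx']],[0,f,c['cy']],[0,0,1.]])
def ray(c,uv):
    k=K(c); p=cv2.undistortPoints(np.array([[uv]],float),k,np.array([c['k1'],0,0,0,0.]))[0,0]
    return np.array(c['xyz']),rot(c['attitude'])@np.array([p[0],p[1],1])
def onz(c,uv,z):
    o,d=ray(c,uv); return o+d*(z-o[2])/d[2]
def proj(c,P):
    q=rot(c['attitude']).T@(np.array(P,float)-np.array(c['xyz'])); q=q/q[2]
    s=1+c['k1']*(q[0]**2+q[1]**2); return (K(c)@np.array([q[0]*s,q[1]*s,1]))[:2]
def tri(c1,u1,c2,u2):
    o1,d1=ray(c1,u1);o2,d2=ray(c2,u2)
    t=np.linalg.lstsq(np.c_[d1,-d2],o2-o1,rcond=None)[0]
    a,b=o1+d1*t[0],o2+d2*t[1]; return (a+b)/2,np.linalg.norm(a-b)
E
python3 - <<'E'
from h import *
import pickle
np.set_printoptions(precision=4,suppress=True)
C={}
for n in("side","top","wrist"):
    c=get_image(n);C[n]=c;print(n,{k:v for k,v in c.items() if k!='image'})
pickle.dump(C,open('c0.pkl','wb'))
a=np.vstack([C['side']['image'],C['top']['image']])
cv2.imwrite('pics/st.png',cv2.resize(C['side']['image'],(800,600))[:,:,::-1])
cv2.imwrite('pics/tp.png',cv2.resize(C['top']['image'],(800,600))[:,:,::-1])
print(observe(),arm.tcp_to_grasp)
E
```

```text
side {'vfov': 49.84863765810525, 'cx': 258.68107837795833, 'cy': 195.35254460366465, 'k1': -0.12687181613156692, 'xyz': array([-0.1028,  0.8908,  0.902 ]), 'attitude': array([-0.7366,  2.4737, -1.2438])}
top {'vfov': 48.4083676359326, 'cx': 250.33741556293919, 'cy': 193.24090656279284, 'k1': -0.05311090462795563, 'xyz': array([0.2666, 0.1149, 1.4709]), 'attitude': array([-2.1597,  2.1681, -0.1561])}
wrist {'vfov': 63.399588116375824, 'cx': 253.90188797705062, 'cy': 185.67455763495423, 'k1': -0.07486352993700111, 'xyz': array([ 0.277 , -0.5642,  0.3836]), 'attitude': array([ 2.3986, -1.6777, -0.2139])}
{'clock': 0.15, 'joints': array([ 1.1184,  0.435 ,  0.025 ,  1.5739, -0.0116,  1.1341, -0.0751]), 'dq': array([-0.002 , -0.0028, -0.0008, -0.0039, -0.0002, -0.0026, -0.001 ]), 'joint_efforts': array([  0.0019, -66.8258,   0.986 , -31.4696,  -0.0604,   0.0393,
         0.0001]), 'position': array([ 0.214 , -0.5868,  0.2261]), 'ee_rot': array([-3.0925, -0.5463,  0.0005]), 'force': array([-0.1671,  0.5583,  0.8574]), 'ft_torque': array([0.0049, 0.0486, 0.0468]), 'gripper_force': 0.0, 'width': 0.9985243836908412} 0.0188
```

View pics/st.png

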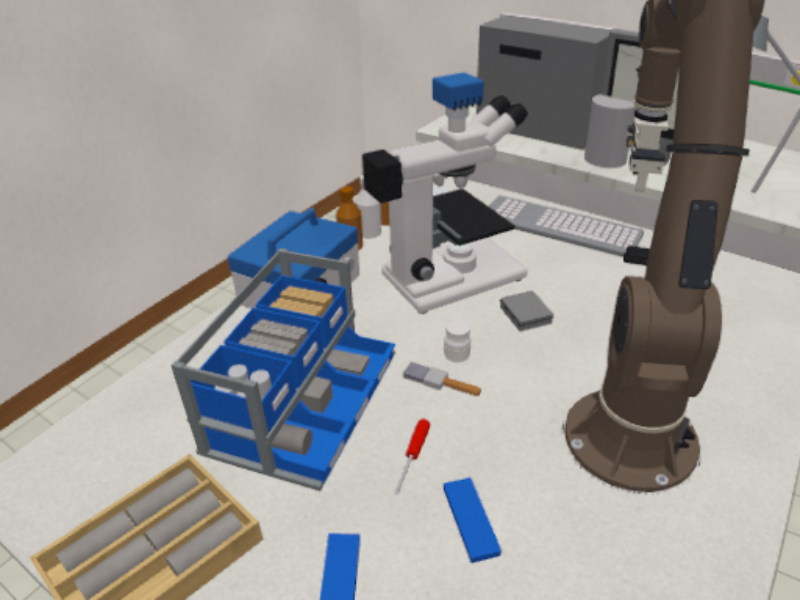

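View pics/tp.png

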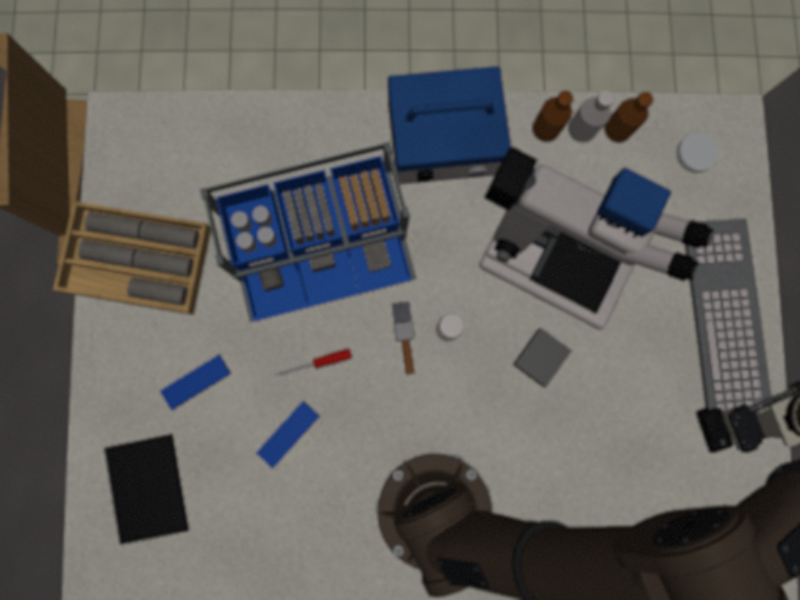

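The flat grey piece is in the right-hand bin: (350,360) in the side view and (377,255) in the top view, both at 800 px scale. The candidates are:
- core: bin piece at (293,437) side, rounded
- block: bin piece at (316,392) side, tall
- right bin piece at (350,360) side, flat, so this is the slab
- blue look-alikes on the bench: (470,518) and (340,565) side
- cores in the wooden tray: not flat and not in a bin

I'll check the choice and take measurements in close crops.

```bash
python3 - <<'E'
from h import *
import pickle
C=pickle.load(open('c0.pkl','rb'))
s,t=C['side']['image'],C['top']['image']
def cr(im,x,y,w,h): return cv2.resize(im[y:y+h,x:x+w],(400,300),interpolation=cv2.INTER_CUBIC)
m=np.vstack([np.hstack([cr(t,150,140,120,90),cr(s,160,190,120,90)]),np.hstack([cr(t,300,90,160,120),cr(s,230,90,120,90)])])
m=np.clip(m.astype(float)*1.5,0,255).astype(np.uint8)
cv2.imwrite('pics/cr.png',m[:,:,::-1])
E
```

```text
(no output)
```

View pics/cr.png

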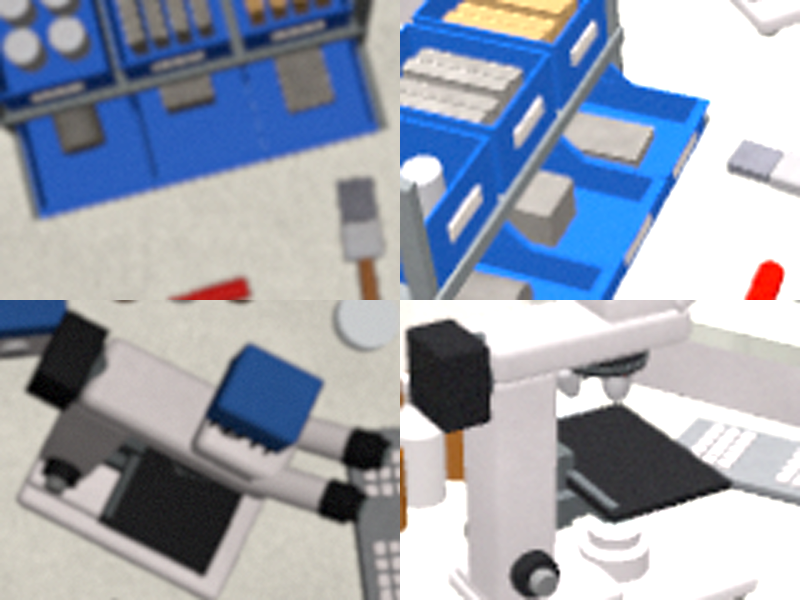

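The right-bin piece is confirmed as the flat slab. Its front end in the top crop is at (287,110)–(331,104). The stage's near corners are at (100,517) and (205,577) in the top view, and (610,515) and (735,485) in the side view.

```bash
python3 - <<'E'
from h import *
import pickle
np.set_printoptions(precision=4,suppress=True)
C=pickle.load(open('c0.pkl','rb'));s,t=C['side'],C['top']
T=lambda x,y:(150+x/3.3333,140+y/3.3333)
S=lambda x,y:(160+(x-400)/3.3333,190+y/3.3333)
M=lambda x,y:(300+x/2.5,90+(y-300)/2.5)
N=lambda x,y:(230+(x-400)/3.3333,90+(y-300)/3.3333)
P={'lipL':(T(38,217),(204.8,311.7)),'lipR':(T(385,127),S(708,100)),'slFL':(T(287,110),S(640,161)),'slFR':(T(331,104),S(655,125)),'stL':(M(100,517),N(610,515)),'stR':(M(205,577),N(735,485))}
for k,(a,b) in P.items(): print(k,*tri(t,a,s,b))
for k,z in(('lipL',.042),('lipR',.042),('slFL',.022),('slFR',.022),('stL',.175),('stR',.175)): print(k,onz(t,P[k][0],z),onz(s,P[k][1],z))
# slab grey mask contours, top & side
for n,(x,y,w,h),z in(('top',(228,150,28,28),.022),('side',(205,215,40,30),.022)):
    im=C[n]['image'][y:y+h,x:x+w]; hsv=cv2.cvtColor(im,cv2.COLOR_RGB2HSV)
    m=((hsv[...,1]<110)&(hsv[...,2]<215)).astype(np.uint8)
    cs=cv2.findContours(m,0,2)[0]; c=max(cs,key=cv2.contourArea)
    print(n,cv2.contourArea(c),[(tuple(q[0]+[x,y]),onz(C[n],q[0]+[x,y],z)[:2]) for q in cv2.approxPolyDP(c,1.5,True)])
E
```

```text
lipL [0.4152 0.3971 0.003 ] 0.004325768984964767
lipR [0.5039 0.0386 0.0328] 0.004639961062256996
slFL [0.5204 0.137  0.0196] 0.0036617572982631597
slFR [0.5286 0.0938 0.0289] 0.0046620853160903725
stL [ 0.4838 -0.1844  0.1765] 0.004003483565570429
stR [ 0.407  -0.3149  0.173 ] 0.0008362559310814394
lipL [0.4094 0.3884 0.042 ] [0.3946 0.4194 0.042 ]
lipR [0.5003 0.038  0.042 ] [0.4996 0.0485 0.042 ]
slFL [0.5216 0.1379 0.022 ] [0.517  0.1383 0.022 ]
slFR [0.5278 0.0925 0.022 ] [0.5358 0.0884 0.022 ]
stL [ 0.4823 -0.1856  0.175 ] [ 0.4869 -0.1858  0.175 ]
stR [ 0.4071 -0.314   0.175 ] [ 0.4052 -0.3118  0.175 ]
top 324.5 [((np.int64(231), np.int64(150)), array([0.6025, 0.1555])), ((np.int64(228), np.int64(157)), array([0.5778, 0.1659])), ((np.int64(232), np.int64(157)), array([0.5777, 0.152 ])), ((np.int64(236), np.int64(172)), array([0.5251, 0.1383])), ((np.int64(249), np.int64(170)), array([0.532 , 0.0935])), ((np.int64(245), np.int64(154)), array([0.5883, 0.1071])), ((np.int64(255), np.int64(150)), array([0.6024, 0.0724]))]
side 333.5 [((np.int64(214), np.int64(215)), array([0.6385, 0.0772])), ((np.int64(205), np.int64(227)), array([0.6244, 0.1423])), ((np.int64(205), np.int64(234)), array([0.6023, 0.169 ])), ((np.int64(209), np.int64(230)), array([0.6038, 0.1468])), ((np.int64(216), np.int64(236)), array([0.5665, 0.1573])), ((np.int64(231), np.int64(239)), array([0.5177, 0.1427])), ((np.int64(235), np.int64(228)), array([0.5385, 0.093 ])), ((np.int64(214), np.int64(224)), array([0.6089, 0.1143])), ((np.int64(213), np.int64(221)), array([0.6214, 0.104 ])), ((np.int64(217), np.int64(216)), array([0.6265, 0.076 ]))]
```

Request:
drive_tool:
  steps:
    - [0,-8,27,3,0.11]
    - [0,-8,27,3,0.11]
    - [0,-8,27,3,0.11]
    - [0,-8,27,3,0.11]
    - [0,-8,27,3,0.11]
    - [0,-8,27,3,0.11]
    - [0,-8,27,0,0.11]
    - [0,-8,27,0,0.11]
    - [0,19,22,0,0.11]
    - [0,19,22,0,0.11]
    - [0,19,22,0,0.11]
    - [0,19,22,0,0.11]
    - [0,19,22,0,0.11]
    - [0,19,22,0,0.11]
    - [0,19,22,0,0.11]
    - [0,19,22,0,0.11]
    - [0,19,22,0,0.11]
    - [0,19,22,0,0.11]

```text
clock: 1.65
position: [0.3407, -0.1499, 0.2448]
ee_rot: [1.233, 2.889, -0.0]
force: [0.1, -0.5, 0.1]
width: 0.998
gripper_force: 0.0
```

Request:
drive_tool:
  steps:
    - [0.35,10,24,0,0.11]
    - [0.35,10,24,0,0.11]
    - [0.35,10,24,0,0.11]
    - [0.35,10,24,0,0.11]
    - [0.35,10,24,0,0.11]
    - [0.35,10,24,0,0.11]
    - [0.35,10,24,0,0.11]
    - [0.35,10,24,0,0.11]
    - [0.35,10,24,0,0.11]
    - [0.35,10,24,0,0.07]
    - [0,0,0,0,0]
    - [0,0,0,0,0]

```text
clock: 2.65
position: [0.4401, 0.09, 0.2445]
ee_rot: [0.392, -3.116, -0.002]
force: [0.1, -0.5, -0.8]
width: 0.751
gripper_force: 0.0
```

```bash
python3 - <<'E'
from h import *
import pickle
np.set_printoptions(precision=4,suppress=True)
c=get_image('wrist');pickle.dump(c,open('w1.pkl','wb'))
o=observe();print(o['clock'],o['joints'],o['position'],o['ee_rot'],rot(o['ee_rot'])[:,0],o['width'],o['force'])
cv2.imwrite('pics/w1.png',cv2.resize(c['image'],(800,600))[:,:,::-1])
E
```

```text
2.7 [ 0.429   0.2393 -0.8768  1.9009  0.2059  1.0957  1.2898] [0.4398 0.0887 0.2444] [ 0.3884 -3.1164 -0.0001] [-0.9694 -0.2455  0.0011] 0.7894722586425932 [-0.4292  0.0925  0.4167]
```

View pics/w1.png

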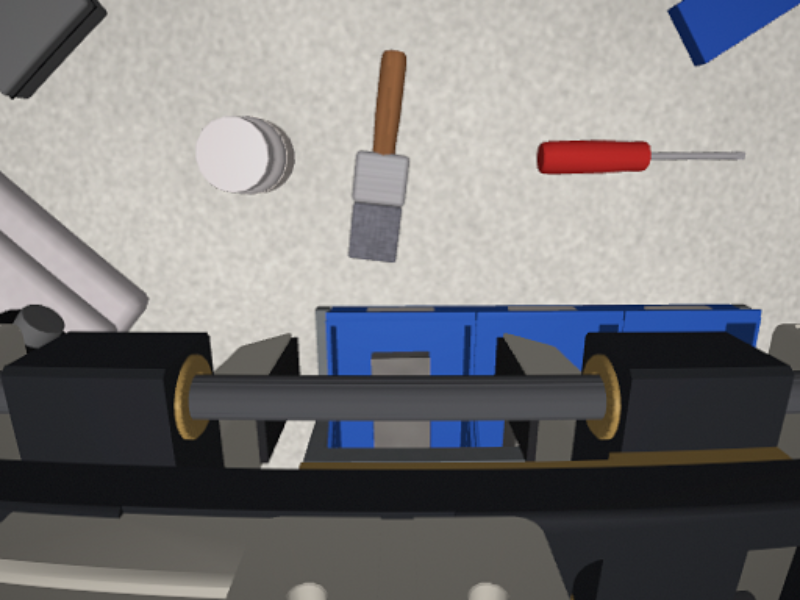

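The wrist view shows the slab in its bin. The top edge of its front end runs from about (371,358) to (430,358), and the lip's right corner is at (318,308), with the left at (752,306).

```bash
python3 - <<'E'
from h import *
import pickle
np.set_printoptions(precision=4,suppress=True)
c=pickle.load(open('w1.pkl','rb'))
q=lambda x,y,z:onz(c,(x/1.5625,y/1.5625),z)
g=cv2.cvtColor(c['image'],cv2.COLOR_RGB2HSV)
for col in(245,255,265): print(col,g[222:234,col,1:].tolist())
for r in(232,236): print(r,g[r,232:282,1].tolist())
a,b=q(371.5,358,.022),q(430,358,.022);print(a,b,(a+b)/2,np.linalg.norm(a-b))
a2,b2=q(375,447,.022),q(430,447,.022);print(a2,b2)
l,r=q(752,306,.042),q(318,308,.042);print(l,r,np.linalg.norm(l-r))
print('R',rot(c['attitude'])[:,2],c['xyz'])
E
```

```text
245 [[189, 182], [191, 183], [193, 188], [116, 103], [17, 61], [22, 59], [18, 58], [15, 84], [14, 126], [18, 125], [17, 123], [15, 121]]
255 [[189, 182], [190, 183], [194, 189], [66, 81], [29, 61], [17, 61], [17, 59], [14, 111], [16, 128], [16, 126], [16, 125], [18, 125]]
265 [[190, 181], [191, 184], [175, 160], [39, 72], [29, 61], [17, 61], [16, 47], [17, 118], [16, 124], [15, 121], [15, 121], [15, 121]]
232 [190, 190, 190, 192, 198, 76, 30, 19, 17, 15, 15, 13, 15, 17, 15, 16, 16, 14, 14, 16, 12, 14, 16, 16, 16, 16, 18, 19, 19, 19, 17, 15, 17, 15, 15, 17, 17, 15, 15, 15, 15, 17, 32, 121, 196, 191, 190, 190, 190, 190]
236 [190, 191, 190, 191, 196, 126, 7, 20, 16, 17, 17, 15, 17, 17, 15, 15, 17, 17, 15, 13, 13, 15, 13, 15, 15, 15, 15, 15, 15, 15, 13, 13, 15, 13, 15, 15, 15, 13, 13, 15, 15, 19, 32, 123, 198, 191, 190, 191, 190, 190]
[0.5326 0.0916 0.022 ] [0.5205 0.1392 0.022 ] [0.5266 0.1154 0.022 ] 0.049139276340306313
[0.6148 0.1146 0.022 ] [0.6027 0.162  0.022 ]
[0.407  0.3777 0.042 ] [0.4943 0.0407 0.042 ] 0.3480897788063096
R [ 0.2422  0.0623 -0.9682] [0.3753 0.0731 0.4021]
```

```bash
python3 - <<'E'
from h import *
import pickle
np.set_printoptions(precision=4,suppress=True)
C=pickle.load(open('c0.pkl','rb'));c=pickle.load(open('w1.pkl','rb'))
x=np.array([np.cos(.254),np.sin(.254),0]);y=np.array([-x[1],x[0],0])
F=np.array([.5265,.1155,0])   # slab front
def show(n,P): d=P-F; print(n,d@x*1e3,d@y*1e3,P[2])
for z in(.085,.095): 
    show('wr',onz(c,(400/1.5625,449/1.5625),z)); show('wr2',onz(c,(340/1.5625,449/1.5625),z))
    show('top',onz(C['top'],(150+309/3.333,140+62/3.333),z))
for p in((371.5,305),(430,305)): show('lip',onz(c,(p[0]/1.5625,p[1]/1.5625),.042))
print(rot(c['attitude'])[:,2])
g=c['image'][:,:,:];
for col in(256,262):print([tuple(v) for v in g[190:202,col].tolist()],[tuple(v) for v in g[280:298,col].tolist()])
h=C['top']['image']; print([tuple(v) for v in h[150:176,243].tolist()])
for r in range(153,173,2): show(r,onz(C['top'],(243,r),.085 if r<165 else .022))
E
```

```text
wr 46.799585841649375 -1.2272550565967764 0.08500000000000002
wr2 46.783788965321705 -45.85871673642286 0.08500000000000002
top 31.108072849637644 -8.550051268413528 0.08499999999999996
wr 40.371488114534124 -1.2850678787940497 0.09500000000000003
wr2 40.35618939906849 -44.50905842536675 0.09500000000000003
top 29.067588549124032 -8.021477309631896 0.09499999999999997
lip -52.237245331650314 -22.78967299962361 0.04199999999999998
lip -52.08015227681562 22.37535733307548 0.04199999999999998
[ 0.2422  0.0623 -0.9682]
[(205, 201, 195), (201, 197, 190), (200, 196, 189), (204, 200, 193), (211, 207, 200), (174, 175, 179), (98, 101, 110), (106, 100, 98), (113, 105, 98), (45, 52, 81), (45, 89, 178), (49, 95, 185)] [(120, 116, 112), (120, 115, 112), (120, 117, 113), (120, 117, 113), (122, 119, 116), (124, 120, 117), (94, 92, 91), (57, 59, 60), (52, 54, 55), (54, 56, 57), (53, 55, 57), (54, 56, 57), (52, 55, 56), (53, 56, 55), (52, 54, 55), (82, 86, 90), (85, 69, 43), (85, 68, 37)]
[(212, 208, 200), (208, 205, 198), (206, 202, 195), (210, 205, 198), (219, 215, 205), (136, 143, 156), (85, 90, 1
[... 638 characters left out ...]
77, 73), (71, 70, 74), (48, 59, 90), (29, 59, 115), (31, 63, 126), (29, 62, 126)]
153 49.158220447597756 -14.280516615995701 0.08499999999999996
155 42.619256457793426 -12.564536122695488 0.08499999999999996
157 36.08908305716776 -10.85080378824932 0.08499999999999996
159 29.567636699251878 -9.139303080682158 0.08499999999999996
161 23.054854164916566 -7.430017551055712 0.08499999999999996
163 16.550672557524717 -5.722930832213068 0.08499999999999996
165 21.953073353438548 -7.142030584524461 0.02200000000000002
167 15.171019375944601 -5.36189144503034 0.02200000000000002
169 8.39776200303197 -3.584000234119254 0.02200000000000002
171 1.6332367778609174 -1.8083401697474177 0.02200000000000002
```

Request:
drive_tool:
  steps:
    - [0.37,15,4.4,0,0.006]
    - [0.37,15,4.4,0,0]
    - [0.37,15,4.4,0,0]
    - [0.37,15,4.4,0,0]
    - [0.37,15,4.4,0,0]
    - [0.37,15,4.5,-10,0]
    - [0.37,0,0,-24,0]
    - [0.37,0,0,-24,0]
    - [0.37,0,0,-24,0]
    - [0.37,0,0,-24,0]
    - [0.37,0,0,-24,0]
    - [0.37,0,0,-24,0]
    - [0.37,0,0,-20,0]
    - [0.37,0,0,0,0]
    - [0.37,0,0,0,0]

```text
clock: 3.95
position: [0.5294, 0.1137, 0.0703]
ee_rot: [0.395, -3.114, 0.002]
force: [0.1, 0.3, 0.4]
width: 0.629
gripper_force: 0.0
```

```bash
python3 - <<'E'
from h import *
np.set_printoptions(precision=4,suppress=True)
c=get_image('wrist');s=get_image('side');o=observe();print(o['clock'],o['position'],o['width'],o['force'])
m=np.hstack([cv2.resize(c['image'][150:384,120:400],(400,334)),cv2.resize(s['image'][170:286,180:319],(400,334),interpolation=2)])
cv2.imwrite('pics/w2.png',m[:,:,::-1])
E
```

```text
4.05 [0.5308 0.1149 0.072 ] 0.627859711725703 [ 0.2826 -0.0968  0.403 ]
```

View pics/w2.png

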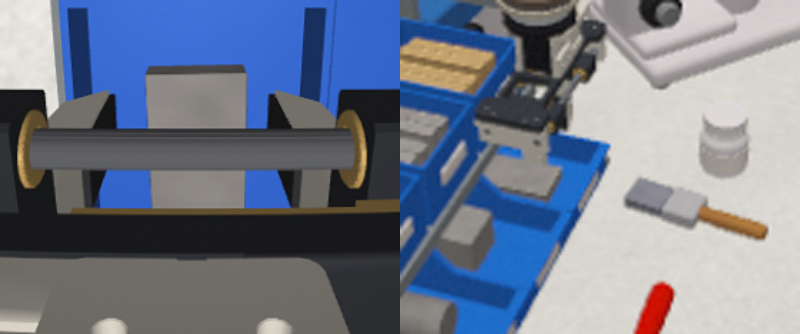

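The slab sits midway between the fingers: its edges are at x 147 and 245 in the crop, and the fingers are at about 100 and 290. I'm descending and closing with a light grip.

Request:
drive_tool:
  steps:
    - [0.37,0,0,-20,0]
    - [0.37,0,0,-20,0]
    - [0.37,0,0,-12,0]
    - [0.37,0,0,-5,0]
    - [0.37,0,0,-3,0]
    - [0.37,0,0,0,0]
    - [0.37,0,0,0,0]
    - [0.8,0,0,0,0]
    - [0.8,0,0,0,0]
    - [0.8,0,0,0,0]
    - [0.8,0,0,0,0]
    - [0.8,0,0,0,0]
  grip_force: 15

```text
clock: 5.05
position: [0.5307, 0.1156, 0.0115]
ee_rot: [-0.398, 3.115, 0.0]
force: [-1.3, 0.4, 7.1]
width: 0.541
gripper_force: 15.0
```

Request:
drive_tool:
  steps:
    - [0.8,0,0,4,0]
    - [0.8,0,0,5,0]
    - [0.8,-1,0,6,0]
    - [0.8,-1,0,6,0]
    - [0.8,-1,0,6,0]
    - [0.8,-1,0,6,0]
    - [0.8,-1,0,6,0]
    - [0.8,-1,0,6,0]
    - [0.8,-1,0,5,0]
    - [0.8,0,0,0,0]
    - [0.8,0,0,0,0]

```text
clock: 5.97
position: [0.5229, 0.1152, 0.0609]
ee_rot: [0.398, -3.116, 0.0]
force: [-2.2, 0.1, -0.8]
width: 0.545
gripper_force: 15.0
```

```bash
python3 - <<'E'
from h import *
np.set_printoptions(precision=4,suppress=True)
c=get_image('wrist');s=get_image('side');o=observe();print(o['clock'],o['position'],o['width'],o['force'],o['ft_torque'])
m=np.hstack([cv2.resize(c['image'][150:384,120:400],(400,334)),cv2.resize(s['image'][185:277,190:300],(400,334),interpolation=2)])
cv2.imwrite('pics/w3.png',m[:,:,::-1])
E
```

```text
6.0667 [0.5227 0.1152 0.0605] 0.5418397825272874 [-1.418  -0.5026 -1.3539] [0.0979 0.2824 0.0474]
```

View pics/w3.png

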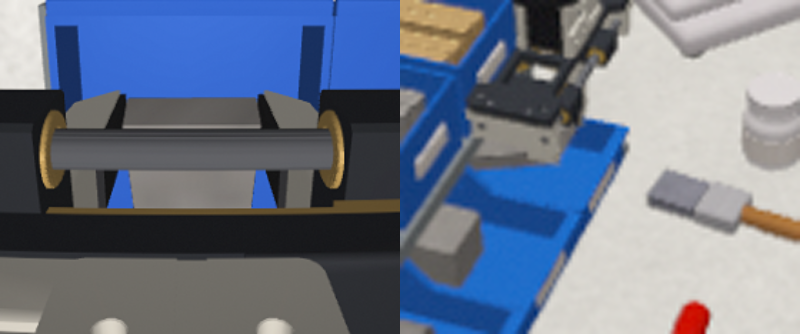

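Request:
drive_tool:
  steps:
    - [0.8,0,0,0,0]
    - [0.8,0,0,0,0]
    - [0.8,0,0,0,0]
    - [0.8,-6,-1.6,2,0]
    - [0.8,-11,-2.8,4,0]
    - [0.8,-13,-3.4,4,0]
    - [0.8,-13,-3.4,4,0]
    - [0.8,-13,-3.4,4,0]
    - [0.8,-13,-3.4,4,0]
    - [0.8,-13,-3.4,4,0]
    - [0.8,-13,-3.4,4,0]
    - [0.8,-13,-3.4,4,0]
    - [0.8,-13,-3.4,4,0]
    - [0.8,-13,-3.4,4,0]
    - [0.8,-9,-2.3,6,0]
    - [0.8,-4,0,8,0]
    - [0.8,0,0,8,0]
    - [0.8,0,0,4,0]
    - [0.8,0,0,0,0]
  grip_force: 60

```text
clock: 7.65
position: [0.3778, 0.0785, 0.1301]
ee_rot: [-0.397, 3.113, 0.001]
force: [0.8, 0.0, -3.4]
width: 0.535
gripper_force: 60.0
```

```bash
python3 - <<'E'
from h import *
np.set_printoptions(precision=4,suppress=True)
c=get_image('wrist');s=get_image('side');o=observe();print(o['clock'],o['position'],o['width'],o['gripper_force'],o['force'],o['ft_torque'])
m=np.hstack([cv2.resize(c['image'],(400,334)),cv2.resize(s['image'][165:299,190:350],(400,334),interpolation=2)])
cv2.imwrite('pics/w4.png',m[:,:,::-1])
E
```

```text
7.75 [0.377  0.0782 0.129 ] 0.5340196415721404 59.99695301055908 [ 0.6594  0.4145 -3.8784] [ 0.0493  0.1185 -0.0195]
```

View pics/w4.png

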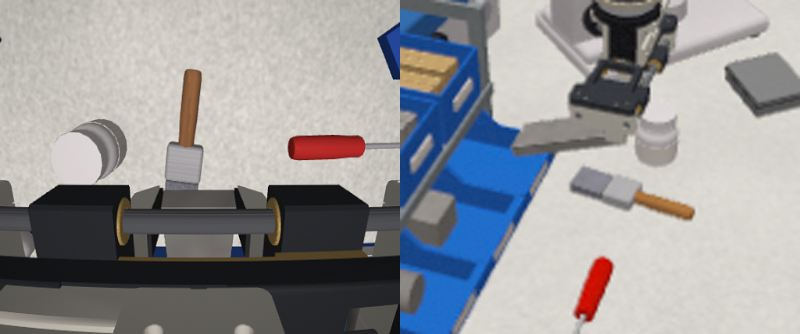

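The slab is held firmly at about a 20° slant and is clear of the shelf. Next I'm refining the microscope pose.

```bash
python3 - <<'E'
from h import *
import pickle
np.set_printoptions(precision=4,suppress=True)
C=pickle.load(open('c0.pkl','rb'));s,t=C['side'],C['top']
print('lens side',onz(s,(294.5,119.4),.248))
ctr=np.array([.540,-.306]);a=np.radians(-30.6);x=np.array([np.cos(a),np.sin(a)]);y=np.array([-x[1],x[0]])
print('far corner pred',ctr+.11*x-.075*y,'meas',onz(s,(296,121.5),.175)[:2])
# stage dark mask in both, fit edges
for n,(X,Y,W,H) in(('top',(335,140,70,65)),('side',(275,118,58,40))):
    im=C[n]['image'][Y:Y+H,X:X+W]; m=(im.max(2)<(40 if n=='top' else 50)).astype(np.uint8)
    c=max(cv2.findContours(m,0,1)[0],key=cv2.contourArea)
    for q in cv2.approxPolyDP(c,2,True)[:,0]:
        P=onz(C[n],q+[X,Y],.175)[:2]-ctr; print(n,q+[X,Y],'stage xy',P@x*1e3,P@y*1e3)
E
```

```text
lens side [ 0.5451 -0.2942  0.248 ]
far corner pred [ 0.5965 -0.4266] meas [ 0.6031 -0.4132]
top [348 148] stage xy -18.144060373491936 96.30257916500138
top [347 150] stage xy -25.370694730169763 95.96320387329912
top [356 154] stage xy -22.110911587052065 65.47198945047637
top [345 176] stage xy -100.8415968563708 61.98451707826886
top [340 177] stage xy -111.52204819385508 73.92265513462056
top [381 198] stage xy -104.18374691787122 -67.73588933137151
top [395 167] stage xy 4.35328675711269 -60.22675540043335
top [360 149] stage xy -1.5989553741077074 62.18117953481991
top [355 151] stage xy -15.297750094727647 72.73655435368643
side [278 126] stage xy 106.89144003612984 21.187134169494346
side [282 140] stage xy 1.0890006505994243 60.890894408162296
side [296 151] stage xy -90.95907038936757 55.334117375502224
side [292 153] stage xy -96.53158811841861 74.46834711687802
side [280 143] stage xy -15.286792851079763 77.91608611375021
side [280 146] stage xy -34.515374519125515 88.21888624401947
side [291 155] stage xy -106.70050842985692 84.16193185877707
side [328 145] stage xy -106.00152534084425 -67.63011603084095
side [296 122] stage xy 105.10241783662777 -57.938938633368274
```

Request:
drive_tool:
  steps:
    - [0.8,0,0,10,0]
    - [0.8,0,0,20,0]
    - [0.8,0,0,25,0]
    - [0.8,0,0,25,0]
    - [0.8,0,0,25,0]
    - [0.8,0,0,25,0]
    - [0.8,0,0,25,0]
    - [0.8,0,0,15,0]
    - [0.8,0,0,0,0]

```text
clock: 8.5
position: [0.3777, 0.079, 0.3018]
ee_rot: [-0.398, 3.111, -0.0]
force: [0.8, -0.4, -3.5]
width: 0.537
gripper_force: 60.0
```

Request:
drive_tool:
  steps:
    - [0.8,-3,-12,0,-0.04]
    - [0.8,-3,-22,0,-0.06]
    - [0.8,-3,-22,0,-0.06]
    - [0.8,-3,-22,0,-0.06]
    - [0.8,-3,-22,0,-0.06]
    - [0.8,-3,-22,0,-0.06]
    - [0.8,-3,-22,0,-0.06]
    - [0.8,-3,-22,0,-0.06]
    - [0.8,-3,-22,0,-0.06]
    - [0.8,-3,-22,0,-0.06]
    - [0.8,-3,-22,0,-0.06]
    - [0.8,-3,-22,0,-0.06]
    - [0.8,-1,-15,0,-0.037]
    - [0.8,0,0,0,0]
    - [0.8,0,0,0,0]

```text
clock: 9.75
position: [0.3385, -0.1911, 0.2977]
ee_rot: [-0.753, -3.048, -0.002]
force: [0.5, 0.0, -4.0]
width: 0.533
gripper_force: 60.0
```

```bash
python3 - <<'E'
from h import *
import pickle
np.set_printoptions(precision=4,suppress=True)
D={n:get_image(n) for n in('wrist','side','top')};pickle.dump(D,open('c1.pkl','wb'))
o=observe();print(o['clock'],o['joints'],o['position'],rot(o['ee_rot'])[:,0],o['width'],o['force'],o['ft_torque'])
cr=lambda im,x,y,w,h: cv2.resize(im[y:y+h,x:x+w],(400,300),interpolation=2)
m=np.vstack([np.hstack([cr(D['wrist']['image'],0,0,512,384),cr(D['side']['image'],270,100,80,60)]),np.hstack([cr(D['top']['image'],310,120,120,90),cr(D['side']['image'],230,70,160,120)])])
cv2.imwrite('pics/w5.png',m[:,:,::-1])
E
```

```text
9.9 [ 0.9661  0.0203 -0.5886  1.9389  0.0116  1.1866  1.4631] [ 0.3392 -0.1899  0.2984] [-0.8866  0.4626  0.0009] 0.5351365211324121 [ 0.1272 -0.7155 -3.6705] [0.1947 0.0452 0.0043]
```

View pics/w5.png

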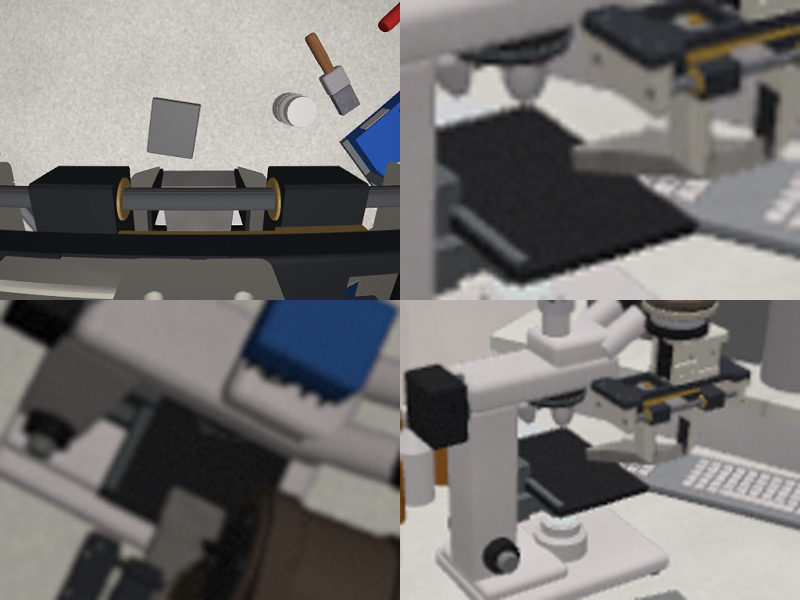

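Request:
drive_tool:
  steps:
    - [0.8,0,0,-12,0]
    - [0.8,0,0,-16,0]
    - [0.8,0,0,-12,0]
    - [0.8,0,0,-6,0]
    - [0.8,6,-3,0,0]
    - [0.8,11,-5.8,0,0]
    - [0.8,11,-5.8,0,0]
    - [0.8,11,-5.8,0,0]
    - [0.8,11,-5.8,0,0]
    - [0.8,11,-5.8,0,0]
    - [0.8,11,-5.8,0,0]
    - [0.8,11,-5.8,0,0]
    - [0.8,11,-5.8,0,0]
    - [0.8,6,-3,0,0]
    - [0.8,0,0,0,0]
    - [0.8,0,0,0,0]

```text
clock: 11.23
position: [0.4394, -0.2433, 0.2525]
ee_rot: [-0.751, -3.05, -0.001]
force: [0.2, -0.1, -4.3]
width: 0.534
gripper_force: 60.0
```

```bash
python3 - <<'E'
from h import *
np.set_printoptions(precision=4,suppress=True)
s=get_image('side');t=get_image('top');o=observe();print(o['clock'],o['position'],o['force'],o['ft_torque'])
m=np.hstack([cv2.resize(s['image'][90:165,260:360],(440,330),interpolation=2),cv2.resize(t['image'][130:205,330:410],(352,330),interpolation=2)])
cv2.imwrite('pics/w6.png',m[:,:,::-1])
E
```

```text
11.3333 [ 0.4388 -0.2431  0.2527] [-0.2479 -0.4568 -2.5636] [0.1869 0.0515 0.0018]
```

View pics/w6.png

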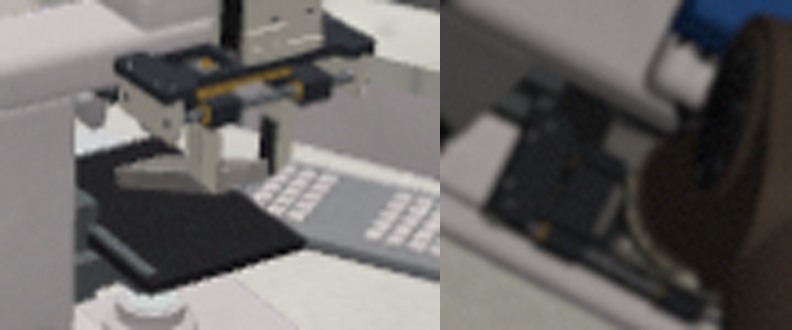

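Request:
drive_tool:
  steps:
    - [0.8,0,0,-3,0]
    - [0.8,0,0,-3,0]
    - [0.8,0,0,-3,0]
    - [0.8,0,0,-3,0]
    - [0.8,0,0,0,0]

```text
clock: 11.75
position: [0.4386, -0.2433, 0.24]
ee_rot: [-0.751, -3.049, -0.0]
force: [-0.1, -0.7, -4.6]
width: 0.538
gripper_force: 60.0
```

Request:
drive_tool:
  steps:
    - [0.8,0,0,-2,0]
    - [0.8,0,0,-2,0]
    - [0.8,0,0,-2,0]
    - [0.8,0,0,0,0]

```text
clock: 12.08
position: [0.4391, -0.2433, 0.2345]
ee_rot: [-0.751, -3.05, -0.0]
force: [0.2, 0.2, -2.0]
width: 0.534
gripper_force: 60.0
```

Request:
drive_tool:
  steps:
    - [0.8,0,0,-2,0]
    - [0.8,0,0,-2,0]
    - [0.8,0,0,-2,0]
    - [0.8,0,0,0,0]

```text
clock: 12.42
position: [0.4391, -0.2433, 0.2285]
ee_rot: [-0.751, -3.05, -0.0]
force: [-2.2, 2.0, 1.7]
width: 0.535
gripper_force: 60.0
```

Request:
drive_tool:
  steps:
    - [0.8,0,0,0,0]
    - [0.8,0,0,-2,0]
    - [0.8,0,0,-3,0]
    - [0.8,0,0,-3,0]
    - [0.8,0,0,-3,0]
    - [0.8,0,0,-3,0]
    - [0.8,0,0,-3,0]
    - [0.8,0,0,0,0]
  grip_force: 12

```text
clock: 13.08
position: [0.439, -0.2434, 0.211]
ee_rot: [-0.751, -3.05, -0.0]
force: [-1.5, 0.6, -1.0]
width: 0.54
gripper_force: 12.0
```

Request:
drive_tool:
  steps:
    - [0.8,0,0,-3,0]
    - [0.8,0,0,-3,0]
    - [0.8,0,0,-3,0]
    - [0.8,0,0,-2,0]
    - [0.8,0,0,-2,0]
    - [0.8,0,0,0,0]

```text
clock: 13.58
position: [0.4391, -0.2433, 0.1983]
ee_rot: [-0.751, -3.05, -0.0]
force: [-2.7, 0.9, -0.2]
width: 0.542
gripper_force: 12.0
```

Request:
drive_tool:
  steps:
    - [0.8,0,0,-2,0]
    - [0.8,0,0,-2,0]
    - [0.8,0,0,0,0]

```text
clock: 13.83
position: [0.4392, -0.2434, 0.1945]
ee_rot: [0.751, 3.05, 0.0]
force: [-1.1, 0.3, -1.7]
width: 0.541
gripper_force: 12.0
```

Request:
drive_tool:
  steps:
    - [0.8,0,0,-1.5,0]
    - [0.8,0,0,-1.5,0]
    - [0.8,0,0,-1.5,0]
    - [0.8,0,0,0,0]

```text
clock: 14.17
position: [0.4391, -0.2434, 0.19]
ee_rot: [-0.751, -3.05, -0.0]
force: [-1.1, 1.2, -1.7]
width: 0.543
gripper_force: 12.0
```

Request:
drive_tool:
  steps:
    - [0.8,0,0,-1.5,0]
    - [0.8,0,0,-1,0]
    - [0.8,0,0,0,0]

```text
clock: 14.42
position: [0.4392, -0.2434, 0.1875]
ee_rot: [-0.751, -3.05, -0.0]
force: [-1.0, 1.2, -1.8]
width: 0.543
gripper_force: 12.0
```

Request:
drive_tool:
  steps:
    - [0.8,0,0,-1,0]
    - [0.8,0,0,-1,0]
    - [0.8,0,0,0,0]

```text
clock: 14.67
position: [0.4392, -0.2434, 0.1858]
ee_rot: [0.751, 3.05, -0.0]
force: [-2.2, 0.6, 1.7]
width: 0.541
gripper_force: 12.0
```

Request:
drive_tool:
  steps:
    - [0.8,0,0,-1,0]
    - [0.8,0,0,0,0]
    - [0.8,0,0,0,0]

```text
clock: 14.92
position: [0.4393, -0.2434, 0.1856]
ee_rot: [0.751, 3.05, -0.001]
force: [-4.8, 2.0, 10.9]
width: 0.545
gripper_force: 12.0
```

Request:
drive_tool:
  steps:
    - [0.3,0,0,1,0]
    - [0.2,0,0,1,0]
    - [0.2,0,0,1,0]
    - [0.2,0,0,0,0]
    - [0.2,0,0,0,0]
    - [0.2,-8,4,0,0]
    - [0.2,-10,5,0,0]
    - [0.2,-10,5,0,0]
    - [0.2,-8,4.5,1,0]
    - [0.7,0,0,0,0]
    - [0.7,0,0,0,0]
    - [0.7,0,0,0,0]
    - [0.7,0,0,0,0]
    - [0.7,0,0,0,0]
    - [0.7,0,0,0,0]
    - [0.7,0,0,0,0]
  grip_force: 20

```text
clock: 16.25
position: [0.4034, -0.2249, 0.1886]
ee_rot: [-0.751, -3.05, -0.0]
force: [-0.3, -0.6, -0.3]
width: 0.342
gripper_force: 0.0
```

```bash
python3 - <<'E'
from h import *
import pickle
np.set_printoptions(precision=4,suppress=True)
C=pickle.load(open('c0.pkl','rb'));s=C['side'];s2=get_image('side')
o=observe();print(o['clock'],o['position'],o['width'],o['force'])
ctr=np.array([.545,-.296]);a=np.radians(-27.9);x=np.array([np.cos(a),np.sin(a)]);y=np.array([-x[1],x[0]])
W=lambda p:np.r_[ctr+p[0]*x+p[1]*y,p[2]]
N=lambda u:(400+(u[0]-230)*3.333,300+(u[1]-90)*3.333)
for p in((0,0,.248),(-22,22,.29),(-45,25,.27),(22,22,.29),(45,25,.27),(0,44,.29),(0,65,.27)): print(p,N(proj(s,W((p[0]/1e3,p[1]/1e3,p[2])))))
def crop(c,x,y,w,h):return cv2.resize(c['image'][y:y+h,x:x+w],(400,300),interpolation=2)
# slab top-face estimate in new side image: light-grey pixels over black stage
im=s2['image'][118:170,262:345];hsv=cv2.cvtColor(im,cv2.COLOR_RGB2HSV)
cv2.imwrite('pics/w7.png',np.vstack([np.hstack([crop(s,270,95,60,45),crop(s2,260,110,80,60)]),np.hstack([crop(get_image('top'),325,120,100,75),crop(get_image('wrist'),0,0,512,384)])])[:,:,::-1])
E
```

```text
16.3 [ 0.4033 -0.2249  0.1887] 0.3167740523742915 [ 0.3695 -0.0986  0.1282]
(0, 0, 0.248) (np.float64(615.8905734512915), np.float64(397.3789134071843))
(-22, 22, 0.29) (np.float64(610.7209802668729), np.float64(373.436558431186))
(-45, 25, 0.27) (np.float64(619.6425518487149), np.float64(399.96174228809207))
(22, 22, 0.29) (np.float64(588.4796004652401), np.float64(358.20579882259807))
(45, 25, 0.27) (np.float64(574.5726595150002), np.float64(368.1811934242369))
(0, 44, 0.29) (np.float64(581.6045787713358), np.float64(370.16214531094187))
(0, 65, 0.27) (np.float64(564.1276775783208), np.float64(391.959402912779))
```

View pics/w7.png

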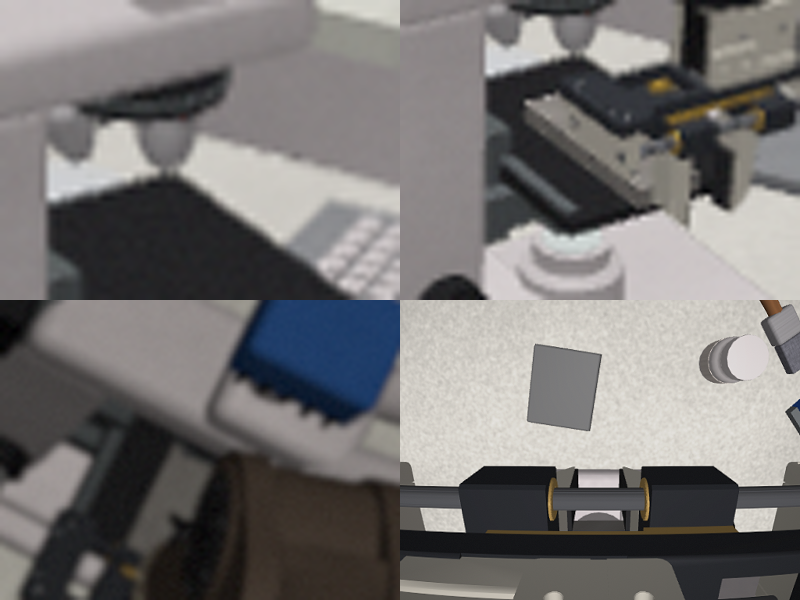

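The slab lies flat on the stage, offset towards the robot. I'm pushing it the rest of the way by its end face, slowly.

Request:
drive_tool:
  steps:
    - [0.7,4.4,-2.3,0,0]
    - [0.7,4.4,-2.3,0,0]
    - [0.7,4.4,-2.3,0,0]
    - [0.7,4.4,-2.3,0,0]
    - [0.7,2.7,-1.4,0,0]
    - [0.7,2.7,-1.4,0,0]
    - [0.7,2.7,-1.4,0,0]
    - [0.7,2.7,-1.4,0,0]

```text
clock: 17.07
position: [0.4303, -0.239, 0.1885]
ee_rot: [-0.75, -3.047, -0.001]
force: [-6.5, 2.9, 7.4]
width: 0.298
gripper_force: 3.6
```

Request:
drive_tool:
  steps:
    - [0.7,2.7,-1.4,0,0]
    - [0.7,2.7,-1.4,0,0]
    - [0.7,2.7,-1.4,0,0]

```text
clock: 17.32
position: [0.4385, -0.2433, 0.1885]
ee_rot: [-0.75, -3.048, -0.0]
force: [-5.7, 2.8, 5.3]
width: 0.302
gripper_force: 3.2
```

Request:
drive_tool:
  steps:
    - [0.7,2.7,-1.4,0,0]
    - [0.7,2.7,-1.4,0,0]
    - [0.7,2.7,-1.4,0,0]

```text
clock: 17.57
position: [0.4466, -0.2475, 0.1885]
ee_rot: [-0.75, -3.048, -0.0]
force: [-5.2, 3.6, 4.2]
width: 0.299
gripper_force: 3.2
```

Request:
drive_tool:
  steps:
    - [0.7,2.7,-1.4,0,0]
    - [0.7,2.7,-1.4,0,0]
    - [0.7,2.7,-1.4,0,0]

```text
clock: 17.82
position: [0.4547, -0.2517, 0.1885]
ee_rot: [-0.75, -3.048, -0.0]
force: [-6.4, 2.5, 5.0]
width: 0.302
gripper_force: 3.2
```

```bash
python3 - <<'E'
from h import *
np.set_printoptions(precision=4,suppress=True)
s=get_image('side');o=observe();print(o['clock'],o['position'],o['force'])
ctr=np.array([.545,-.296]);a=np.radians(-27.9);x=np.array([np.cos(a),np.sin(a)]);y=np.array([-x[1],x[0]])
d=o['position'][:2]-ctr;print('tool',d@x*1e3,d@y*1e3)
def W(px,py,z):return proj(s,np.r_[ctr+px/1e3*x+py/1e3*y,z])
# slab rear corner (top face) predictions for centre -13,-3 and stage far corner
for n,p in(('rear-',(62,-28,.197)),('rear+',(62,22,.197)),('rearbot+',(62,22,.181)),('stagefar',(110,-75,.181))):print(n,W(*p))
im=s['image'];hsv=cv2.cvtColor(im,cv2.COLOR_RGB2HSV)
for r in range(118,146,2): print(r,im[r,276:316].max(1).tolist())
E
```

```text
17.8667 [ 0.4554 -0.252   0.1885] [-3.3309  1.6508  0.4613]
tool -99.74883857562604 -3.051010157520653
rear- [291.7514 123.5781]
rear+ [280.4155 126.58  ]
rearbot+ [280.3619 130.4051]
stagefar [295.2343 119.8322]
118 [134, 190, 199, 159, 111, 104, 105, 96, 167, 137, 115, 95, 79, 117, 135, 91, 79, 64, 64, 45, 45, 42, 41, 37, 36, 36, 40, 38, 35, 41, 51, 54, 81, 92, 85, 134, 138, 141, 148, 139]
120 [133, 204, 209, 210, 206, 202, 154, 60, 60, 55, 62, 58, 61, 61, 62, 61, 59, 56, 51, 42, 48, 48, 54, 97, 126, 134, 141, 122, 95, 62, 37, 37, 51, 62, 71, 102, 114, 108, 93, 90]
122 [134, 206, 213, 213, 213, 212, 142, 67, 42, 38, 47, 62, 61, 61, 61, 60, 61, 61, 61, 61, 60, 62, 61, 64, 66, 65, 65, 60, 62, 52, 48, 44, 48, 44, 38, 38, 37, 38, 54, 74]
124 [132, 207, 212, 166, 158, 119, 90, 114, 126, 106, 43, 32, 41, 49, 64, 79, 70, 59, 59, 61, 58, 60, 60, 59, 48, 46, 41, 37, 36, 39, 40, 53, 75, 95, 113, 122, 151, 107, 76, 66]
126 [134, 61, 37, 38, 43, 85, 135, 133, 120, 112, 130, 128, 85, 40, 37, 44, 58, 60, 61, 71, 59, 57, 51, 52, 40, 36, 40, 64, 116, 119, 124, 101, 98, 77, 74, 98, 145, 128, 120, 8
[... 932 characters left out ...]
64, 63, 62, 64, 46, 41, 38, 40, 37, 35, 37, 41, 59, 83, 85, 86, 90, 125, 136, 138, 136, 138, 137, 135, 129, 129, 130, 138, 140, 137, 115, 144, 140, 118, 34, 33, 27, 46]
140 [119, 73, 62, 61, 62, 62, 43, 39, 40, 38, 41, 39, 39, 37, 40, 42, 51, 73, 84, 84, 84, 96, 150, 143, 142, 136, 128, 128, 129, 139, 139, 138, 116, 142, 143, 139, 58, 29, 31, 52]
142 [116, 72, 63, 63, 71, 92, 102, 104, 76, 44, 41, 36, 40, 38, 37, 41, 39, 40, 39, 59, 82, 84, 88, 89, 111, 138, 128, 128, 128, 139, 139, 139, 104, 100, 98, 91, 32, 30, 35, 64]
144 [119, 74, 64, 56, 27, 34, 56, 81, 103, 104, 89, 49, 41, 38, 40, 40, 41, 39, 38, 42, 36, 39, 70, 87, 87, 84, 81, 109, 127, 138, 138, 139, 101, 91, 91, 93, 78, 50, 32, 65]
```

The side image puts the slab's rear corner at (280.5,126), so its centre is about 13 mm short. One last small push, then I'll back away.

Request:
drive_tool:
  steps:
    - [0.7,1.2,-0.6,0,0]
    - [0.7,1.2,-0.6,0,0]
    - [0.7,1.2,-0.6,0,0]
    - [0.7,0,0,0,0]
    - [0.7,-4,2.1,0,0]
    - [0.7,-9,4.7,0,0]
    - [0.7,-13,7,0,0]
    - [0.7,-13,7,0,0]
    - [0.7,-13,7,0,0]
    - [0.7,-13,7,0,0]
    - [0.7,-13,7,4,0]
    - [0.7,-8,4,4,0]
    - [0.7,-6,6,2,0]
    - [0.7,0,20,0,0]
    - [0.7,0,20,0,0]
    - [0.7,0,20,0,0]
    - [0.7,0,20,0,0]
    - [0.7,0,20,0,0]
    - [0.7,0,0,0,0]
    - [0.7,0,0,0,0]

```text
clock: 19.53
position: [0.3678, -0.1016, 0.1991]
ee_rot: [0.747, 3.05, -0.0]
force: [-0.2, -0.3, -0.9]
width: 0.3
gripper_force: 0.0
```

```bash
python3 - <<'E'
from h import *
np.set_printoptions(precision=4,suppress=True)
s=get_image('side');t=get_image('top');o=observe();print(o['clock'],o['position'],o['force'])
ctr=np.array([.545,-.296]);a=np.radians(-27.9);x=np.array([np.cos(a),np.sin(a)]);y=np.array([-x[1],x[0]])
for n,c,(X,Y,W,H),lo in(('side',s,(277,119,52,36),75),('top',t,(335,140,70,62),45)):
    im=c['image'][Y:Y+H,X:X+W];hsv=cv2.cvtColor(im,cv2.COLOR_RGB2HSV)
    # slab top face brightness range
    m=((im.max(2)>lo)&(im.max(2)<(175 if n=='side' else 120))&(hsv[...,1]<60)).astype(np.uint8)
    k,l,st,ce=cv2.connectedComponentsWithStats(m,connectivity=4)
    print(n)
    for i in np.argsort(-st[1:,4])[:2]+1:
        c_=max(cv2.findContours((l==i).astype(np.uint8),0,1)[0],key=cv2.contourArea)
        print(st[i].tolist())
        for q in cv2.approxPolyDP(c_,1.5,True)[:,0]:
            P=onz(c,q+[X,Y],.197)[:2]-ctr;print((q+[X,Y]).tolist(),(P@x*1e3).round(),(P@y*1e3).round())
E
```

```text
19.6333 [ 0.3677 -0.1029  0.1989] [ 0.337  -0.6068  0.8889]
side
[2, 2, 30, 19, 309]
[279, 124] 83.0 16.0
[282, 125] 70.0 10.0
[280, 129] 46.0 33.0
[292, 139] -41.0 36.0
[307, 137] -55.0 -18.0
[307, 125] 23.0 -71.0
[305, 127] 13.0 -56.0
[305, 134] -33.0 -25.0
[290, 123] 69.0 -25.0
[293, 121] 78.0 -44.0
[36, 5, 16, 20, 247]
[327, 124] -7.0 -142.0
[313, 127] -1.0 -82.0
[314, 143] -104.0 -15.0
[328, 140] -111.0 -70.0
top
[0, 0, 70, 62, 1014]
[335, 140] -17.0 135.0
[335, 159] -70.0 109.0
[340, 155] -52.0 101.0
[347, 159] -53.0 76.0
[340, 175] -108.0 73.0
[335, 175] -115.0 87.0
[335, 179] -126.0 82.0
[345, 174] -98.0 61.0
[355, 154] -27.0 61.0
[353, 152] -25.0 69.0
[349, 159] -50.0 71.0
[343, 156] -50.0 91.0
[343, 153] -42.0 95.0
[349, 155] -39.0 76.0
[350, 153] -32.0 76.0
[346, 150] -29.0 91.0
[348, 147] -18.0 90.0
[355, 150] -16.0 66.0
[359, 147] -2.0 60.0
[396, 167] -4.0 -69.0
[382, 198] -111.0 -71.0
[374, 197] -120.0 -48.0
[374, 201] -131.0 -54.0
[376, 198] -120.0 -55.0
[381, 200] -118.0 -71.0
[395, 171] -17.0 -72.0
[398, 168] -4.0 -76.0
[404, 170] -1.0 -95.0
[404, 161] 25.0 -83.0
[382, 150] 24.0 -8.0
[379, 145] 33.0 7.0
[382, 140] 52.0 6.0
[386, 140] 58.0 -5.0
[389, 144] 51.0 -19.0
[398, 145] 62.0 -46.0
[400, 149] 53.0 -56.0
[404, 148] 62.0 -66.0
[390, 143] 55.0 -21.0
[388, 140] 61.0 -11.0
[379, 140] 48.0 14.0
[374, 151] 9.0 13.0
[354, 140] 11.0 83.0
[24, 16, 25, 29, 399]
[368, 156] -14.0 23.0
[359, 176] -83.0 20.0
[367, 177] -74.0 -3.0
[372, 184] -87.0 -26.0
[383, 163] -12.0 -28.0
```

Measured from the top view, the slab is centred to within about 12 mm (limit 18 mm), aligned to within about 4°, and released. I'm handing the job in.

```bash
python3 -c "
from cell import arm
print(arm.sign_off())"
```

```text
the job is handed in; nothing more can be done
None
```

The slab is out of its bin and lying flat on the microscope stage, let go, about 12 mm from the objective's axis (limit 18 mm); I handed the job in at about 20 s, and the sign-off returned no verdict.

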